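# Close the dubbing grinder and run it

### The job

The blade grinder on the fly-tying bench has just been cleaned: lower its brown lid onto the bowl, without dropping it or tipping it over, so that it sits fully home with its tongue in the notch behind the switch, and let go of it. Only then press the orange switch all the way down, keep it down for at least three seconds, and finish your program while still holding it down with the lid in place. Leave the thread spool, the cement jar and the brass hair stacker where they stand.

Things in the scene. Friction and masses are not known exactly. Their poses are not given: they have to be found in the camera images.
- grinder: Cordless blade grinder, firm on the mat, immovable. Cream round tower 88 mm wide holding a steel bowl; in front (its -x side) a switch block 62 mm wide, from 43 to 81 mm from the bowl's axis, its brown top 120 mm above the origin. Origin: on the bowl's axis at the underside of the foot; z up, -x points to the switch.
- seat (a point): Where the lid's centre belongs: on the bowl's axis, level with the flat annular seat for the lid's rim, 110 mm above the grinder's origin; axes as the grinder's. Inside the seat the bowl's steel collar, outer diameter 71 mm tapering to 68, rises 10 mm above it.
- notch (a point): Where the lid's tongue point belongs: on the floor of the notch, on the grinder's -x axis 46 mm from the bowl's axis, level with the seat. The notch is cut in the switch block's top, open to the bowl and upwards, 24 mm wide, 10 mm deep, ending 54 mm from the axis.
- switch (a joint): The grinder's orange spring push switch: metres pressed down, 0 = up, 0.005 = fully down (end stop). It starts moving at 3 N, needs 8 N at the end stop and springs up when let go. The grinder runs only while it is down.
- switch_top (a point): Centre of the switch's flat top, 18 mm (towards the bowl) by 26 mm, on the grinder's -x axis 67.5 mm from the bowl's axis; up, it is 127.5 mm above the grinder's origin and 7.5 mm above the block. Moves with the switch. With the lid home, the lid's skirt is 26 mm from it and the lid's finger grip, 36 mm from it, rises 41 mm higher than it.
- lid: Smoky brown loose lid, about 0.1 kg, rim down on the mat. Origin: centre of its rim plane (underside), z up, -x points along its tongue. Skirt 83 mm outside, 77 mm inside diameter, 15 mm high; then a shoulder narrows to a round finger grip, 62 mm diameter 24 mm above the rim, 59 at its flat top, 58 mm above the rim. The grip can be taken from above at any yaw. Hollow to 13 mm above the rim.
- lid_tongue (a point): Point under the lid's tongue, in the rim plane on the lid's -x axis 46 mm from its centre. The tongue is a brown block with a white mark on top, 16 mm wide, 9 mm high, reaching from the skirt to 50.5 mm from the lid's centre.
- spool: Bystander: upright black thread spool with white flanges, 32 mm diameter, 40 mm high; origin at the centre of its underside.
- cement_jar: Bystander: upright small glass jar with yellow label and black cap, 34 mm diameter, 58 mm high; origin at the centre of its underside.
- stacker: Bystander: upright brass hair stacker, 32 mm diameter, 60 mm high; origin at the centre of its underside.

How it is judged:
On the way, in this order (a step that is already met when the one before it is completed fails the run):
1. the lid sits fully home on the grinder, tongue in the notch, and the fingers have let go of it (horizontal distance between lid and grinder below 0.005 m and z of lid in the frame of grinder between 0.107 and 0.1125 m and horizontal distance between lid_tongue and notch below 0.008 m and angle between lid's own z axis and vertical below 0.05 rad and contact force between the fingers and lid below 0.1 N and linear speed of lid below 0.02 m/s), for 0.2 s.
2. the switch is kept down by the fingers for three seconds, lid home (horizontal distance between lid and grinder below 0.005 m and z of lid in the frame of grinder between 0.107 and 0.1125 m and horizontal distance between lid_tongue and notch below 0.008 m and angle between lid's own z axis and vertical below 0.05 rad and value of joint switch above 0.004 m and contact force between the fingers and switch above 2 N), for 3 s.
At the end, for the whole second after the job is handed in: The lid sits home on the grinder (centred within 5 mm, rim on the seat within 2.5 mm, tongue point within 8 mm of the notch point, level, at rest); the fingers themselves still hold the switch down at least 4 of its 5 mm with more than 2 N; the bystanders stand upright (all of step 2 and linear speed of lid below 0.02 m/s and angle between each of spool, cement_jar, stacker's own z axis and vertical below 0.2 rad); the arm keeps its last pose, push and grip.
It fails at once if the switch is pressed while the lid is not on (value of joint switch above 0.0025 m and (horizontal distance between lid and grinder above 0.009 m or z of lid in the frame of grinder above 0.116 m or horizontal distance between lid_tongue and notch above 0.014 m)).
It fails at once if the lid is dropped (falls freely by about 2 cm or more) (linear speed of lid above 0.6 m/s and contact force between anything else and lid below 0.05 N).
It fails at once if the lid is tipped over (angle between lid's own z axis and vertical above 0.8 rad).
It fails at once if the spool, the jar or the stacker is displaced by more than 2 cm (distance of any of spool, cement_jar, stacker from where it was at the start of the episode above 0.02 m).
It also fails if it takes over 67 s, if anything falls off the work surface, if the arm or the gripper's body presses on something with over 40 N, if the wrist force passes 120 N, or if a joint passes its speed limit or range.

### The arm

A 6-joint arm with a two-finger parallel gripper is mounted at the origin on the work surface. World frame = base frame: x ahead of the robot, y to its left, z up, the work surface at z = 0. Lengths are in m, angles in rad, forces in N, time in s.
With the tool pointing down it reaches from about 0.375 to 0.75 m from the base axis. Payload 9 kg.
Tool frame: the origin (TCP) lies on the centre line of the jaws, within the pads' length; the fingertips stand 19 mm ahead of it and the grasp point (between the pads) is the TCP (r.finger_overhang is the z of the fingertips in the tool frame, in m); z points along the fingers, y is the line along which they close (so a half turn about z gives the same grasp; the last joint's range is limited). The gripper opens to 85 mm and grips with 20 to 120 N. Pads are 22 mm wide; open, the fingers measure 114 mm over their backs; the gripper's body (76 mm by 85 mm) begins 54 mm behind the grasp point. The pads swing forward as they close: fully open they stand 13 mm farther back than shut.
Start: joints at [-1.378, 0.104, 0.097, 1.564, 0, 1.353], TCP at [0.24, -0.55, 0.25] pointing down, gripper open.
Joint ranges: [-2.99, 2.99], [-0.84, 1.86], [-1.1, 1.16], [-1.84, 2.11], [-1.51, 1.56], [-3.14, 3.14]. Speed limits (rad/s): [2.22, 2.22, 2.57, 3.14, 3.14, 3.14].

### API

Orientations are given as a unit quaternion [w, x, y, z].
In Python, from bench import r gives the robot as it stands.
- The arm moves only by the shell command python3 nudge.py 'ROWS' [OPENING] [FORCE]. ROWS is a JSON list that holds a single list of rows (three levels of brackets), with 1 to 10 rows, each of 4 numbers: dx, dy, dz in m, then a turn about the tool's z in rad; each row shifts and turns the commanded pose from where the row before left it, along the tool's axes as they then stand; what a row does not reach is not made up. A row lasts 1/12 s, in which the tool goes at most 0.0417 m and 0.125 rad, less where a joint would pass 70% of its speed; a pose out of reach is approached as far as the arm can. OPENING is the finger opening in m, set as the command begins (- or left out keeps the last). The fingers move at their own pace and stop on an object; FORCE is the grip in N (left out, the last holds). Time passes only in rows, so rows that do not move let the fingers close. It prints the time, the measured TCP pose, the force, the opening and the grip force at its end. Input that does not fit is refused with a message, and nothing moves.
- r.state(): the state, without advancing time (a new reading comes with each control period).
- r.snapshot(name): name is "scene" or "side" or "wrist"; returns a dict with "image" (400x640x3 uint8, blue, green, red), "fx", "fy", "cx", "cy" (pixels), "world_from_camera" (4x4, takes a point from camera to world coordinates). Camera axes: x right, y down, z forward; pixel columns grow to the right and rows downward; lengths in m; the calibration is good to about 2 mm. A picture is of the moment at which its call begins. There is no depth.
- r.job_done(): hands the job in; it is judged then, once.
The state is a dict: "time": time; "joint_positions": joint angles; "dq": joint speeds; "joint_torque": joint torques, N m; "tcp_pos": TCP position; "tcp_rot": TCP orientation; "contact_force": force on the tool from outside, world axes, zero at the start; "wrist_torque": the same for the moment, N m; "grip_width": finger opening in m; "finger_force": force on a finger pad.
Only numpy, scipy, OpenCV 4.12 (cv2) and the standard library are available. Lean on these libraries where they do the work, as an engineer would, in place of code of your own. Each camera call takes 0.05 s, during which the arm holds its last target. There are 200 camera calls.

## Working session

There is one attempt and no reset: what is moved stays moved. The work goes in short steps, Python scripts to look and compute and a shell command to move; the robot and the scene stay as the last step left them, time stands still between calls to the robot, and variables do not carry over. Pictures are saved under pics/ and viewed, at most 10 in all, crops included, and the job is handed in when it is done.

```bash
mkdir -p pics; ls
cat > h.py <<'E'
import numpy as np, cv2, json
from bench import r
def snap(name,fn):
    s=r.snapshot(name); cv2.imwrite('pics/%s.png'%fn,s['image'])
    json.dump({k:np.asarray(s[k]).tolist() for k in s if k!='image'},open('pics/%s.json'%fn,'w'))
def ray(fn,u,v):
    s=json.load(open('pics/%s.json'%fn)); T=np.array(s['world_from_camera'])
    d=T[:3,:3]@[(u-s['cx'])/s['fx'],(v-s['cy'])/s['fy'],1]
    return T[:3,3],d/np.linalg.norm(d)
def atz(fn,u,v,z):
    o,d=ray(fn,u,v); return o+d*(z-o[2])/d[2]
def tri(*obs):
    A=np.zeros((3,3));b=np.zeros(3);R=[ray(*o) for o in obs]
    for o,d in R:
        P=np.eye(3)-np.outer(d,d);A+=P;b+=P@o
    p=np.linalg.solve(A,b)
    return p,[np.linalg.norm((np.eye(3)-np.outer(d,d))@(p-o)) for o,d in R]
def proj(fn,p):
    s=json.load(open('pics/%s.json'%fn)); T=np.array(s['world_from_camera'])
    c=T[:3,:3].T@(np.array(p)-T[:3,3]); return s['fx']*c[0]/c[2]+s['cx'],s['fy']*c[1]/c[2]+s['cy']
E
python3 - <<'E'
from h import *
for n in('scene','side','wrist'): snap(n,n+'0')
print(r.state())
for n in('scene','side','wrist'):
    j=json.load(open('pics/%s0.json'%n));print(n,j['fx'],np.round(j['world_from_camera'],3).tolist())
a,b=[cv2.imread('pics/%s0.png'%n) for n in('scene','side')]
E
```

```text
bench.py
nudge.py
pics
{'time': 0.15, 'joint_positions': array([-1.37768546e+00,  1.04529792e-01,  9.66575431e-02,  1.56387995e+00,
        6.47478423e-06,  1.35315048e+00]), 'dq': array([ 0.00025361, -0.0026114 ,  0.00287884,  0.00090123, -0.00057207,
       -0.00126113]), 'joint_torque': array([ 3.39019170e-03, -5.57355344e+01,  5.04008818e+01,  1.24434548e-02,
       -3.34915312e-04,  1.65160378e-05]), 'tcp_pos': array([ 0.23957869, -0.54985138,  0.24972518]), 'tcp_rot': array([-4.77859829e-04,  9.78983782e-01,  2.03937552e-01,  9.10006919e-06]), 'contact_force': array([ 0.39209746,  0.13211202, -0.40217467]), 'wrist_torque': array([0.04018994, 0.00925591, 0.00574918]), 'finger_force': 0.0, 'grip_width': 0.08540689445456304}
scene 408.0459656602423 [[-0.757, 0.365, -0.542, 1.113], [0.654, 0.426, -0.626, 0.601], [0.003, -0.828, -0.561, 0.651], [0.0, 0.0, 0.0, 1.0]]
side 437.503713220416 [[-0.98, -0.113, 0.165, 0.418], [-0.2, 0.507, -0.839, 0.95], [0.011, -0.855, -0.519, 0.705], [0.0, 0.0, 0.0, 1.0]]
wrist 325.5769532679457 [[0.399, -0.867, -0.298, 0.318], [-0.917, -0.378, -0.129, -0.516], [-0.0, 0.325, -0.946, 0.374], [0.0, 0.0, 0.0, 1.0]]
```

View pics/scene0.png

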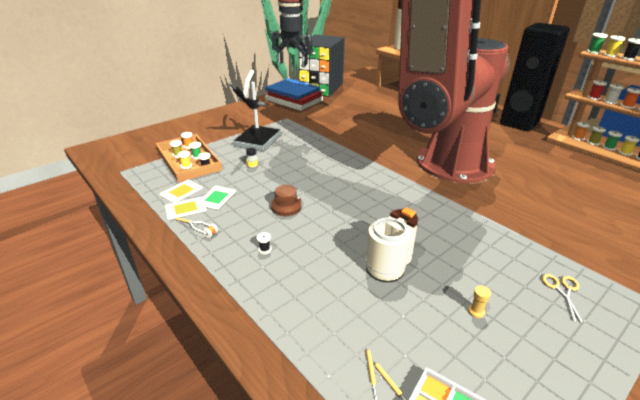

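View pics/side0.png

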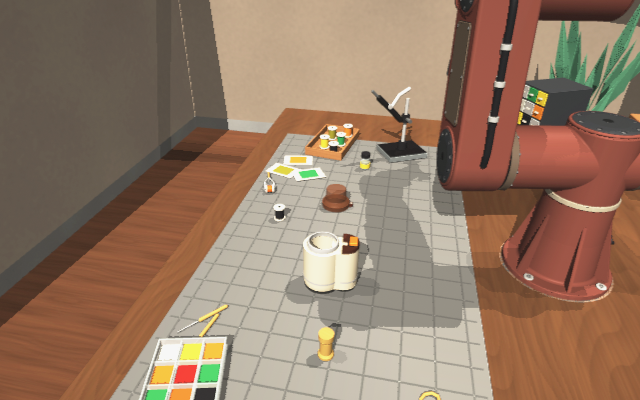

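The scene picture shows the lid at about (287,200), the grinder's bowl at (388,228), the orange switch at (408,213) and the spool at (264,243). The jar is at (252,158) and the stacker at (480,302). In the side picture the lid is at (336,198), the bowl at (323,240) and the switch at (353,241). I'll enlarge both for precise points.

Run:
```python
from h import *
for nm,a,b,out in(('scene0',(256,178),(356,198),'c1'),('side0',(306,178),(290,222),'c2')):
    im=cv2.imread(f'pics/{nm}.png')
    if nm=='scene0':  A=im[178:228,257:322]; B=im[200:290,355:435]
    else: A=im[178:218,305:370]; B=im[222:302,290:370]
    k=6
    A=cv2.resize(A,None,fx=k,fy=k,interpolation=cv2.INTER_CUBIC);B=cv2.resize(B,None,fx=5,fy=5,interpolation=cv2.INTER_CUBIC)
    C=np.zeros((max(A.shape[0],B.shape[0]),A.shape[1]+B.shape[1],3),np.uint8);C[:A.shape[0],:A.shape[1]]=A;C[:B.shape[0],A.shape[1]:]=B
    cv2.imwrite(f'pics/{out}.png',C);print(C.shape)
print(tri(('scene0',408,212.5),('side0',353.5,241)))
print(tri(('scene0',286,190),('side0',336.5,187)))
```

```text
(450, 790, 3)
(400, 790, 3)
(array([0.48632241, 0.17722296, 0.12209767]), [np.float64(0.0006039098637388802), np.float64(0.0006039098637389359)])
(array([ 0.57687855, -0.15466466,  0.05856771]), [np.float64(0.002266069670208176), np.float64(0.002266069670208184)])
```

View pics/c1.png

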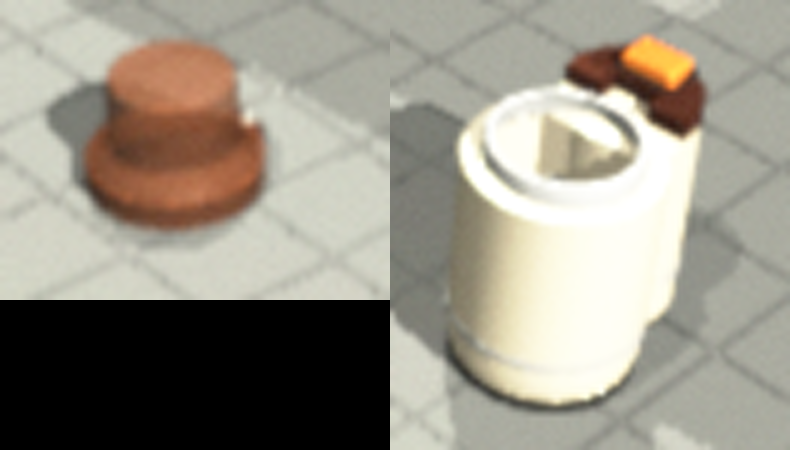

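View pics/c2.png

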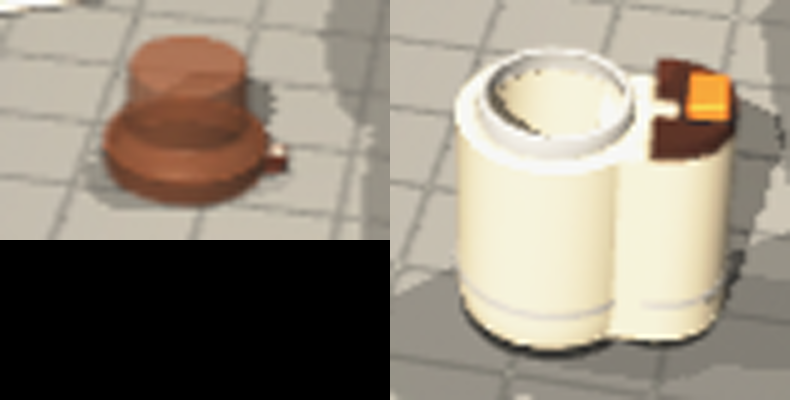

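Run:
```python
from h import *
for n,a,b in(('lidtop',(285.8,191),(336.3,189)),('tongue',(298.3,197.2),(350.7,203)),('collar',(389.4,227.4),(322.8,241)),('switch',(409,211.4),(353.8,240)),('spool',(264,238),(279,208)),('jar',(252,148),(365.5,154)),('stack',(482,291),(326,333))):
    p,e=tri(('scene0',)+a,('side0',)+b);print(n,p.round(4),np.round(e,4))
s=r.state()
from scipy.spatial.transform import Rotation as R
print(R.from_quat(s['tcp_rot'],scalar_first=True).as_matrix().round(3), r.finger_overhang)
```

```text
lidtop [ 0.5769 -0.1554  0.0531] [0.0006 0.0006]
tongue [ 0.5319 -0.1594  0.0096] [0.0008 0.0008]
collar [0.5535 0.1828 0.1166] [0.0005 0.0005]
switch [0.4857 0.1789 0.1259] [0.0008 0.0008]
spool [ 0.7224 -0.0486  0.034 ] [0. 0.]
jar [ 0.517  -0.4104  0.0587] [0.0038 0.0038]
stack [0.5074 0.3869 0.0583] [0.0002 0.0002]
[[ 0.917  0.399 -0.   ]
 [ 0.399 -0.917  0.001]
 [ 0.    -0.001 -1.   ]] 0.019
```
Great. Lid yaw ≈ dir from lid to tongue: (-0.045,-0.004): angle: lid -x = (-0.045,-0.004) => lid x = (0.045,0.004) yaw 5°. Grinder x = (0.068,0.004) yaw 3.3°. Similar. Refine with wrist camera.

Heights agree with the text: lid top 0.053 vs 0.058, tongue 0.010 vs 0.009, collar 0.117 vs 0.120, switch 0.126 vs 0.1275. Next I'll move over the lid for wrist views.

```bash
python3 nudge.py '[[[0.036, -0.0175, 0, 0], [0.036, -0.0175, 0, 0], [0.036, -0.0175, 0, 0], [0.036, -0.0175, 0, 0], [0.036, -0.0175, 0, 0], [0.036, -0.0175, 0, 0], [0.036, -0.0175, 0, 0], [0.036, -0.0175, 0, 0], [0.036, -0.0175, 0, 0], [0.036, -0.0175, 0, 0]]]'
python3 nudge.py '[[[0.0267, -0.0132, 0, 0], [0.0267, -0.0132, 0, 0], [0.0267, -0.0132, 0, 0], [0, 0, 0, 0.112], [0, 0, 0, 0.112], [0, 0, 0, 0.112], [0, 0, 0, 0], [0, 0, 0, 0]]]'
```

```bash
python3 - <<'E'
from h import *
snap('wrist','w1');print(r.state()['tcp_pos'])
E
python3 nudge.py '[[[0.04, 0, 0, 0], [0, 0, 0, 0], [0, 0, 0, 0]]]'
python3 - <<'E'
from h import *
snap('wrist','w2');print(r.state()['tcp_pos'])
a,b=cv2.imread('pics/w1.png'),cv2.imread('pics/w2.png')
print('tri proj',proj('w1',(.5769,-.1554,.058)),proj('w2',(.5769,-.1554,.058)))
cv2.imwrite('pics/v1.png',np.hstack([a[:,120:520],b[:,120:520]]))
E
```

```text
time: 0.98
tcp_pos: [0.5007, -0.244, 0.2502]
tcp_rot: [0.0, 0.979, 0.204, -0.0]
contact_force: [0.5, -1.0, 0.2]
grip_width: 0.0852
finger_force: 0.0
time: 1.65
tcp_pos: [0.5573, -0.1775, 0.25]
tcp_rot: [-0.0, 0.999, 0.039, -0.0]
contact_force: [0.2, 0.7, 0.9]
grip_width: 0.0857
finger_force: 0.0
[ 0.55728869 -0.17766463  0.25013602]
time: 1.95
tcp_pos: [0.5977, -0.1745, 0.2478]
tcp_rot: [-0.001, 0.999, 0.039, -0.002]
contact_force: [0.4, 0.3, 0.4]
grip_width: 0.0854
finger_force: 0.0
[ 0.5973392  -0.17467491  0.24944428]
tri proj (np.float64(300.7021232551264), np.float64(156.63968477042914)) (np.float64(301.610909733081), np.float64(195.93168195810196))
```

View pics/v1.png

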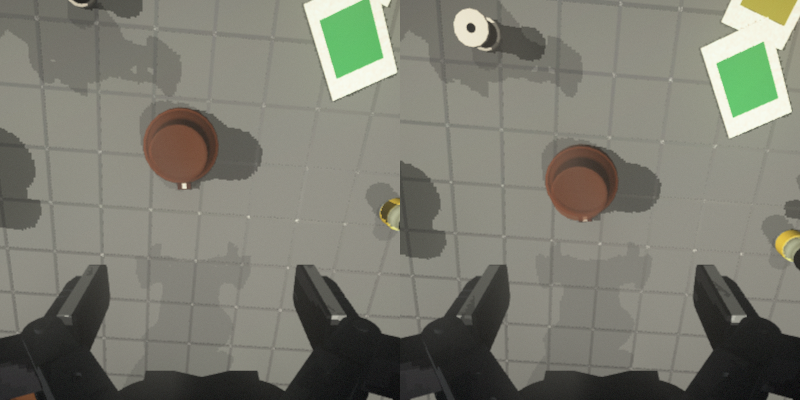

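The two wrist views show the lid in the open: top disc at (299,153) and (302,188), white mark at (304,186) and (305,219). I'll fit the lid's silhouette and the mark.

```bash
cat >> h.py <<'E'
from scipy.optimize import minimize
def mask(fn):
    im=cv2.imread(f'pics/{fn}.png').astype(int);b,g,rr=im[...,0],im[...,1],im[...,2]
    m=((rr-b>25)&(rr-g>18)&(g<110)).astype(np.uint8)
    n,l,s,c=cv2.connectedComponentsWithStats(m); k=[i for i in range(1,n) if s[i,1]<300 and s[i,4]>500]
    k=max(k,key=lambda i:s[i,4]); return (l==k).astype(np.uint8),s[k],c[k]
def sil(fn,p):
    P=[]
    for z,d in((0,.083),(.015,.083),(.024,.062),(.058,.059)):
        for t in np.linspace(0,2*np.pi,40): P.append(proj(fn,np.array(p)+[d/2*np.cos(t),d/2*np.sin(t),z]))
    return P
def fitlid(fns,p0):
    M=[cv2.resize(mask(f)[0],None,fx=4,fy=4,interpolation=cv2.INTER_LINEAR) for f in fns]
    def cost(p):
        e=0
        for f,m in zip(fns,M):
            i=np.zeros_like(m);h=cv2.convexHull(np.array(sil(f,p),np.float32));cv2.fillConvexPoly(i,((h+.5)*4-.5).round().astype(int),1)
            e+=(i^m).sum()
        return e/16
    r_=minimize(cost,p0,method='Nelder-Mead',options=dict(initial_simplex=np.array(p0)+np.vstack([np.zeros(3),np.eye(3)*.008])))
    return r_.x,r_.fun
E
python3 - <<'E'
from h import *
for f in('w1','w2'): print(mask(f)[1:])
p,e=fitlid(['w1','w2'],[.577,-.156,0]);print(p,e)
for f in('w1','w2'):
    q=proj(f,p+[-.05,-.004,.009]);u,v=map(int,q)
    im=cv2.imread(f'pics/{f}.png')[v-10:v+11,u-12:u+13].min(2).astype(float)
    ys,xs=np.where(im>150);c=(xs.mean()+u-12,ys.mean()+v-10);print(q,c,len(xs));globals()[f]=c
t,_=tri(('w1',)+w1,('w2',)+w2);print('mark',t,_)
for f,c in(('w1',w1),('w2',w2)):
    t=atz(f,*c,.009)-p;print(t,np.hypot(*t[:2]),np.arctan2(-t[1],-t[0]))
E
```

```text
(array([ 263,  108,   75,   81, 4128], dtype=int32), array([299.04312016, 146.62136628]))
(array([ 265,  146,   73,   75, 3645], dtype=int32), array([299.32455418, 183.84444444]))
[ 0.57869193 -0.15218158 -0.00250075] 1191.3125
(np.float64(301.55532719324685), np.float64(188.24454084139225)) (np.float64(303.8333333333333), np.float64(185.58333333333334)) 24
(np.float64(302.37956040341743), np.float64(220.11727795715578)) (np.float64(305.5), np.float64(220.0)) 2
mark [ 0.53992974 -0.15997375  0.03231002] [np.float64(0.0005029405360220051), np.float64(0.0005029405360219857)]
[-0.04577541 -0.0065608   0.01150075] 0.04624318373567826 0.14235628594587474
[-0.0484979  -0.0078211   0.01150075] 0.04912449582551985 0.1598900663694419
```

```bash
sed -i 's/(rr-b>25)&(rr-g>18)&(g<110)/(rr>1.35*b)\&(rr>1.3*g)\&(rr>25)/; s/return (l==k).astype(np.uint8),s\[k\],c\[k\]/mm=(l==k).astype(np.uint8);cs=cv2.findContours(mm,0,1)[0];cv2.fillConvexPoly(mm,cv2.convexHull(np.vstack(cs)),1);return mm,s[k],c[k]/' h.py
python3 - <<'E'
from h import *
for f in('w1','w2'): print(mask(f)[1:],mask(f)[0].sum())
for fs in(['w1'],['w2'],['w1','w2']):
    p,e=fitlid(fs,[.577,-.156,0.001]);print(p,e)
T=[]
for f in('w1','w2'):
    im=cv2.imread(f'pics/{f}.png');m,s,c=mask(f)
    h=cv2.convexHull(np.array(sil(f,p),np.float32)).astype(int)
    cv2.polylines(im,[h],True,(0,255,0),1)
    T.append(cv2.resize(im[s[1]-15:s[1]+90,s[0]-15:s[0]+90],None,fx=3.6,fy=3.6,interpolation=cv2.INTER_NEAREST)); 
cv2.imwrite('pics/v2.png',np.hstack(T))
E
```

```text
(array([ 567,    0,   73,  157, 5287], dtype=int32), array([613.21581237,  90.34424059])) 6403
(array([ 561,   42,   79,  153, 5938], dtype=int32), array([610.08420344, 125.32822499])) 7344
[  24.28988889   42.80222222 -147.68611111] 6388.75
[  28.859246     51.05454595 -175.78759076] 7330.3125
[  45.81000412   81.76485597 -281.77769959] 13718.9375Traceback (most recent call last):
  File "<stdin>", line 10, in <module>
cv2.error: OpenCV(4.12.0) /io/opencv/modules/imgproc/src/resize.cpp:4208: error: (-215:Assertion failed) !ssize.empty() in function 'resize'
```

```bash
sed -i 's/if s\[i,1\]<300 and s\[i,4\]>500/if 200<c[i,0]<400 and s[i,4]>500/' h.py
python3 - <<'E'
from h import *
for f in('w1','w2'): print(mask(f)[1:],mask(f)[0].sum())
for fs in(['w1'],['w2'],['w1','w2']):
    p,e=fitlid(fs,[.577,-.156,0.001]);print(p,e)
T=[]
for f in('w1','w2'):
    im=cv2.imread(f'pics/{f}.png');m,s,c=mask(f)
    h=cv2.convexHull(np.array(sil(f,p),np.float32)).round().astype(int)
    cv2.polylines(im,[h],True,(0,255,0),1)
    T.append(cv2.resize(im[s[1]-15:s[1]+90,s[0]-15:s[0]+90],None,fx=3.6,fy=3.6,interpolation=cv2.INTER_NEAREST)); 
cv2.imwrite('pics/v2.png',np.hstack(T))
E
```

```text
(array([ 264,  108,   74,   75, 4067], dtype=int32), array([299.72313745, 146.11974428])) 4435
(array([ 266,  146,   72,   75, 3561], dtype=int32), array([300.05279416, 184.16933446])) 4209
[ 0.57887536 -0.15221592 -0.00278309] 68.5
[ 0.57594954 -0.1521482  -0.00739679] 101.5
[ 0.5785647  -0.15231099 -0.00215208] 242.3125
```

View pics/v2.png

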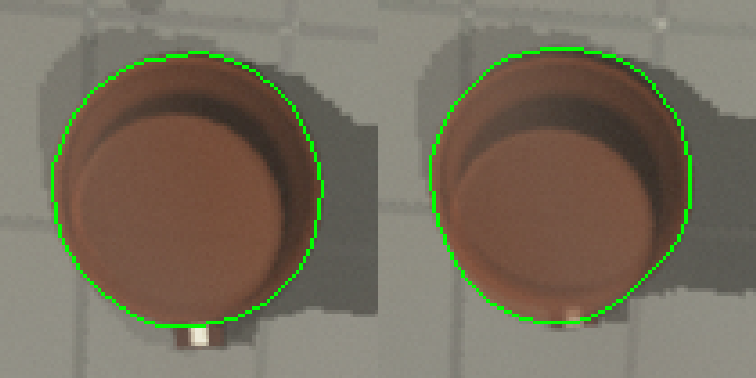

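The fit outlines the lid well in both views: centre (0.5785, -0.1525), base near z=0, yaw about 0.14, white mark at (304,186) in w1. I'll align over it, descend and grip.

```bash
python3 nudge.py '[[[-0.0086, -0.0115, 0, 0], [-0.0086, -0.0115, 0, 0], [0, 0, 0, -0.062], [0, 0, 0.03, 0], [0, 0, 0.03, 0], [0, 0, 0.03, 0], [0, 0, 0.02, 0], [0, 0, 0, 0], [0, 0, 0, 0]]]'
python3 - <<'E'
from h import *
snap('wrist','w3');s=r.state();print(s['tcp_pos'],s['tcp_rot'])
p=np.array([.5785,-.1525,0])
im=cv2.imread('pics/w3.png');cv2.polylines(im,[cv2.convexHull(np.array(sil('w3',p),np.float32)).round().astype(int)],True,(0,255,0),1)
cv2.imwrite('pics/w3b.png',im)
E
```

```text
time: 2.75
tcp_pos: [0.5777, -0.153, 0.141]
tcp_rot: [0.0, 0.998, 0.069, -0.0]
contact_force: [0.3, -0.2, 1.2]
grip_width: 0.0857
finger_force: 0.0
[ 0.57868536 -0.15346243  0.14248171] [6.75756334e-04 9.97647126e-01 6.85474594e-02 1.00088424e-03]
```

View pics/w3b.png

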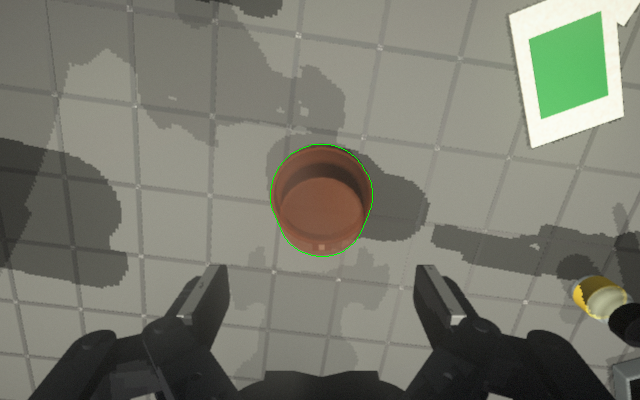

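The outline sits on the lid, which is centred between the fingers. The mark at (321,246) is on the tool's mid-line, so lid yaw ≈ tool yaw 0.137. I'll descend, grip and lift.

```bash
python3 nudge.py '[[[0, 0, 0.025, 0], [0, 0, 0.025, 0], [0, 0, 0.025, 0], [0, 0, 0.015, 0], [0, 0, 0.01, 0], [0, 0, 0, 0], [0, 0, 0, 0]]]'
python3 nudge.py '[[[0, 0, 0, 0], [0, 0, 0, 0], [0, 0, 0, 0], [0, 0, 0, 0], [0, 0, 0, 0], [0, 0, 0, 0], [0, 0, 0, 0], [0, 0, 0, 0], [0, 0, 0, 0], [0, 0, 0, 0]]]' 0.05 40
```

```text
time: 3.38
tcp_pos: [0.5793, -0.1535, 0.0421]
tcp_rot: [0.001, 0.998, 0.068, 0.001]
contact_force: [0.6, 0.1, 0.6]
grip_width: 0.0855
finger_force: 0.0
time: 4.22
tcp_pos: [0.5797, -0.1536, 0.0429]
tcp_rot: [0.001, 0.998, 0.068, 0.001]
contact_force: [-2.0, 1.1, 9.9]
grip_width: 0.0604
finger_force: 42.6
```

Held: 60.4 mm opening, 42 N. I'll lift, then carry it to a viewpoint in front of the grinder.

```bash
python3 nudge.py '[[[0, 0, -0.005, 0], [0, 0, -0.01, 0], [0, 0, -0.02, 0], [0, 0, -0.03, 0], [0, 0, -0.035, 0], [0, 0, -0.035, 0], [0, 0, -0.035, 0], [0, 0, -0.035, 0], [0, 0, -0.02, 0], [0, 0, -0.01, 0]]]'
python3 nudge.py '[[[-0.0084, -0.03, 0, 0], [-0.0084, -0.036, 0, 0], [-0.0084, -0.036, 0, 0], [-0.0084, -0.036, 0, 0], [-0.0084, -0.036, 0, 0], [-0.0084, -0.036, 0, 0], [-0.0084, -0.036, 0, 0], [-0.0084, -0.036, 0, 0], [0, -0.02, 0, 0], [0, -0.01, 0, 0]]]'
python3 nudge.py '[[[0, 0, 0, 0], [0, 0, 0, 0], [0, 0, 0, 0]]]'
python3 - <<'E'
from h import *
snap('wrist','w4');print(r.state()['tcp_pos'])
E
python3 nudge.py '[[[0, -0.03, 0, 0], [0, -0.03, 0, 0], [0, 0, 0, 0], [0, 0, 0, 0], [0, 0, 0, 0]]]'
python3 - <<'E'
from h import *
snap('wrist','w5');s=r.state();print(s['tcp_pos'],s['tcp_rot'])
a,b=cv2.imread('pics/w4.png'),cv2.imread('pics/w5.png')
cv2.imwrite('pics/v3.png',np.hstack([a[:,120:520],b[:,120:520]]))
E
```

```text
time: 5.05
tcp_pos: [0.5794, -0.1534, 0.2803]
tcp_rot: [0.002, 0.998, 0.068, 0.003]
contact_force: [0.7, -0.5, -0.8]
grip_width: 0.0605
finger_force: 43.5
time: 5.88
tcp_pos: [0.4681, 0.1494, 0.2751]
tcp_rot: [-0.0, 0.998, 0.07, -0.0]
contact_force: [-0.1, 0.2, -0.2]
grip_width: 0.0603
finger_force: 43.6
time: 6.13
tcp_pos: [0.4696, 0.146, 0.275]
tcp_rot: [0.0, 0.998, 0.068, -0.0]
contact_force: [-0.2, -0.1, -0.8]
grip_width: 0.0604
finger_force: 43.6
[0.46963262 0.14587605 0.27500252]
time: 6.6
tcp_pos: [0.4624, 0.1988, 0.2751]
tcp_rot: [-0.002, 0.997, 0.072, -0.0]
contact_force: [-0.3, -0.4, -0.4]
grip_width: 0.0604
finger_force: 43.7
[0.46244408 0.19872723 0.27514008] [-2.36937047e-03  9.97415783e-01  7.18056732e-02 -2.94419103e-04]
```

View pics/v3.png

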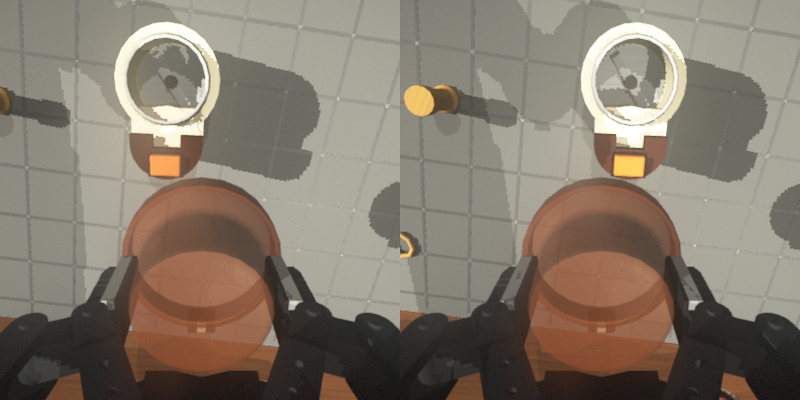

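The lid in hand has its mark on the mid-line (about (319,328)). The grinder's collar centre is near (289,80) and (353,80), and the orange switch near (285,165) and (348,165). Next I'll measure precisely.

Run:
```python
from h import *
from scipy.optimize import least_squares
sw={}
allp={}
for f,c0 in(('w4',(289,80)),('w5',(353,80))):
    im=cv2.imread(f'pics/{f}.png').astype(int);b,g,rr=im[...,0],im[...,1],im[...,2]
    m=((rr>190)&(b<110)&(g>70)).astype(np.uint8);m[:, :250]=0;m[200:]=0;m[:,420:]=0
    ys,xs=np.where(m);sw[f]=(xs.mean(),ys.mean());print(f,'sw',sw[f],len(xs),xs.min(),xs.max(),ys.min(),ys.max())
    # outer tower edge: radial scan from outside to inside for cream
    cream=(rr>185)&(g>175)
    pts=[]
    for t in np.radians(np.arange(150,391,5)):
        for R in np.arange(75,35,-.25):
            u,v=c0[0]+R*np.cos(t),c0[1]+R*np.sin(t)
            if 0<=v and cream[int(round(v)),int(round(u))]: pts.append((u,v));break
    P=np.array([atz(f,u,v,.11)[:2] for u,v in pts]);allp[f]=P
    h=least_squares(lambda q:np.hypot(*(P-q[:2]).T)-q[2],[.553,.183,.044],loss='soft_l1',f_scale=.0005)
    print(f,'bowl',h.x,len(P),np.sqrt(np.mean(h.fun**2)))
    print(' at z .1275', atz(f,*sw[f],.1275))
p,e=tri(('w4',)+sw['w4'],('w5',)+sw['w5']);print('sw tri',p,e)
# joint fit with height free
O={f:ray(f,0,0)[0] for f in allp}
def res(q):
    o=[]
    for f,P in allp.items():
        k=(O[f][2]-q[2])/(O[f][2]-.11);Q=O[f][:2]+(P-O[f][:2])*k;o.append(np.hypot(*(Q-q[:2]).T)-.044)
    return np.hstack(o)
h=least_squares(res,[.553,.183,.11],loss='soft_l1',f_scale=.0005);print('joint',h.x,h.cost)
# lid in hand: rim edge in w5
s=r.state();print(s['tcp_pos'])
for f,tcp in(('w4',np.array([.46963,.14588,.275])),('w5',s['tcp_pos'])):
    im=cv2.imread(f'pics/{f}.png').astype(int)
    c=proj(f,tcp-[0,0,.042]);print('lid c pred',c,'tongue mark pred',proj(f,tcp-[0,0,.033]-.047*np.array([.9906,.1366,0])))
    vv=im[170:200,int(c[0])].tolist()
    print([x[2]-x[0] for x in vv][::1], proj(f,tcp-[0,0,.042]+.0415*np.array([.9906,.1366,0])),proj(f,tcp-[0,0,.027]+.0415*np.array([.9906,.1366,0])))
```

```text
w4 sw (np.float64(284.3646677471637), np.float64(165.12641815235008)) 617 270 299 155 176
w4 bowl [0.55563031 0.18702665 0.04400831] 49 0.00024805400581678384
 at z .1275 [0.48799835 0.18047622 0.1275    ]
w5 sw (np.float64(348.64142194744977), np.float64(165.49922720247295)) 647 333 364 155 176
w5 bowl [0.55573829 0.18647172 0.04416778] 49 0.00029090118768057305
 at z .1275 [0.48802998 0.17992944 0.1275    ]
sw tri [0.48864461 0.18024836 0.13025711] [np.float64(2.0579071067690785e-05), np.float64(2.057907106756826e-05)]
joint [0.55554017 0.18673018 0.11125235] 4.167339568968689e-06
[0.46244408 0.19872723 0.27514008]
lid c pred (np.float64(322.18249274236183), np.float64(246.17185844563164)) tongue mark pred (np.float64(322.2479230683718), np.float64(324.87757067969915))
[20, 21, 20, 19, 19, 20, 24, 29, 39, 40, 40, 40, 40, 39, 52, 69, 78, 80, 78, 72, 65, 66, 67, 66, 69, 69, 68, 68, 68, 67] (np.float64(322.1835947444189), np.float64(175.3748256128449)) (np.float64(322.31891145760255), np.float64(183.25347993090247))
lid c pred (np.float64(322.50518466719944), np.float64(246.24771880475004)) tongue mark pred (np.float64(321.83667356625205), np.float64(324.9430565351423))
[19, 20, 19, 20, 21, 20, 23, 29, 40, 38, 39, 39, 38, 38, 46, 66, 76, 79, 76, 71, 63, 65, 66, 67, 65, 66, 68, 67, 67, 67] (np.float64(323.16831122933314), np.float64(175.46953923384382)) (np.float64(323.2342703574959), np.float64(183.3464702627843))
```

The measurements are consistent: bowl (0.5556, 0.1867) with seat height 0.111, switch 67.9 mm away (should be 67.5) giving grinder yaw 0.096. The lid sits about 1.2 mm back in the hand. I'll move over the bowl.

```bash
python3 nudge.py '[[[0.023, 0.0062, 0, 0], [0.023, 0.0062, 0, 0], [0.023, 0.0062, 0, 0], [0.023, 0.0062, 0, 0], [0, 0, 0, 0.03], [0, 0, 0, 0], [0, 0, 0, 0], [0, 0, 0, 0], [0, 0, 0, 0], [0, 0, 0, 0]]]'
python3 - <<'E'
from h import *
s=r.state();q=s['tcp_rot'];th=2*np.arctan2(q[2],q[1]);d=np.array([.5568,.1868])-s['tcp_pos'][:2]
print(s['tcp_pos'],th,'dx',d@[np.cos(th),np.sin(th)],'dy',d@[np.sin(th),-np.cos(th)])
E
```

```text
time: 7.48
tcp_pos: [0.5564, 0.1887, 0.2756]
tcp_rot: [-0.003, 0.998, 0.058, 0.0]
contact_force: [-0.3, 0.2, -0.5]
grip_width: 0.0607
finger_force: 43.7
[0.55638533 0.18867962 0.27559144] 0.11623203080308728 dx 0.00019389051706884022 dy 0.0019150228363806112
```

```bash
python3 nudge.py '[[[0.0002, 0.0019, 0, 0], [0, 0, 0.02, 0], [0, 0, 0.025, 0], [0, 0, 0.025, 0], [0, 0, 0.02, 0], [0, 0, 0.01, 0], [0, 0, 0, 0], [0, 0, 0, 0], [0, 0, 0, 0], [0, 0, 0, 0]]]'
python3 - <<'E'
from h import *
s=r.state();q=s['tcp_rot'];th=2*np.arctan2(q[2],q[1]);d=np.array([.5568,.1868])-s['tcp_pos'][:2]
print(s['tcp_pos'],th,'dx',d@[np.cos(th),np.sin(th)],'dy',d@[np.sin(th),-np.cos(th)])
for f in('scene','side','wrist'): snap(f,f+'6')
T=[cv2.resize(cv2.imread(f'pics/{f}6.png')[sl],(400,400),interpolation=cv2.INTER_CUBIC) for f,sl in(('scene',np.s_[170:290,330:450]),('side',np.s_[180:300,270:390]))]
cv2.imwrite('pics/v6.png',np.hstack(T))
E
```

```text
time: 8.32
tcp_pos: [0.5579, 0.1874, 0.177]
tcp_rot: [-0.003, 0.998, 0.058, 0.001]
contact_force: [0.1, -0.3, 0.0]
grip_width: 0.0607
finger_force: 43.7
[0.55793239 0.18739554 0.17698166] 0.11586984639324317 dx -0.00119364547714179 dy 0.0004606298348913617
```

View pics/v6.png

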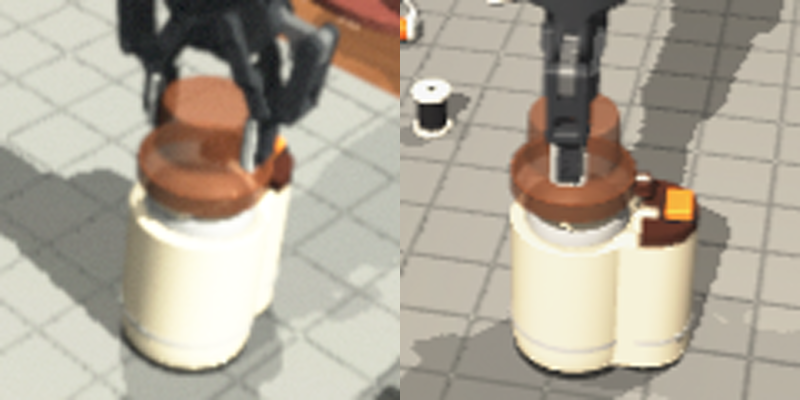

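The lid hangs centred above the collar with its tongue over the notch (about (645,185) in the side crop). I'll lower it gently.

```bash
python3 nudge.py '[[[-0.001, 0.0004, 0, 0], [0, 0, 0.004, 0], [0, 0, 0.004, 0], [0, 0, 0.004, 0], [0, 0, 0.004, 0], [0, 0, 0.002, 0], [0, 0, 0, 0], [0, 0, 0, 0]]]'
python3 nudge.py '[[[0, 0, 0.002, 0], [0, 0, 0.002, 0], [0, 0, 0.001, 0], [0, 0, 0, 0], [0, 0, 0, 0]]]'
```

```text
time: 9.13
tcp_pos: [0.556, 0.1868, 0.1569]
tcp_rot: [-0.003, 0.998, 0.058, -0.0]
contact_force: [1.4, -0.2, -0.7]
grip_width: 0.0604
finger_force: 43.7
time: 9.55
tcp_pos: [0.5564, 0.187, 0.1532]
tcp_rot: [-0.003, 0.998, 0.058, 0.0]
contact_force: [-2.3, 0.2, 6.4]
grip_width: 0.0606
finger_force: 44.4
```

```bash
python3 nudge.py '[[[0, 0, 0.001, 0], [0, 0, 0, 0], [0, 0, 0, 0]]]'
python3 - <<'E'
from h import *
for f in('scene','side'): snap(f,f+'7')
T=[cv2.resize(cv2.imread(f'pics/{f}7.png')[sl],(400,400),interpolation=cv2.INTER_CUBIC) for f,sl in(('scene',np.s_[170:290,330:450]),('side',np.s_[180:300,270:390]))]
cv2.imwrite('pics/v7.png',np.hstack(T))
E
```

```text
time: 9.8
tcp_pos: [0.5564, 0.187, 0.1531]
tcp_rot: [-0.002, 0.998, 0.058, 0.001]
contact_force: [-5.1, 1.0, 11.6]
grip_width: 0.0604
finger_force: 45.1
```

View pics/v7.png

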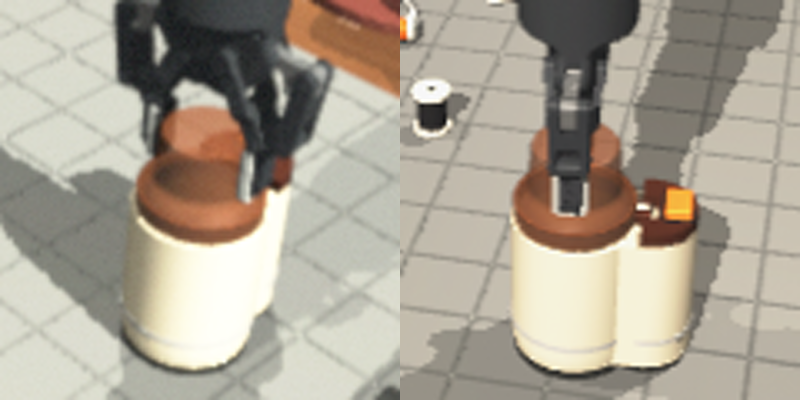

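The lid is level and down on the tower, with the tongue in the notch. Releasing and retreating straight up.

```bash
python3 nudge.py '[[[0, 0, -0.001, 0], [0, 0, 0, 0], [0, 0, 0, 0], [0, 0, 0, 0], [0, 0, 0, 0], [0, 0, 0, 0], [0, 0, 0, 0], [0, 0, 0, 0]]]' 0.085 20
python3 nudge.py '[[[0, 0, -0.01, 0], [0, 0, -0.02, 0], [0, 0, -0.03, 0], [0, 0, -0.03, 0], [0, 0, -0.03, 0], [0, 0, 0, 0], [0, 0, 0, 0]]]'
python3 nudge.py '[[[-0.034, 0, 0, 0], [-0.034, 0, 0, 0], [0, 0, 0, 0], [0, 0, 0, 0], [0, 0, 0, 0], [0, 0, 0, 0], [0, 0, 0, 0], [0, 0, 0, 0]]]' 0
python3 - <<'E'
from h import *
s=r.state();q=s['tcp_rot'];th=2*np.arctan2(q[2],q[1]);d=np.array([.4876,.1802])-s['tcp_pos'][:2]
print(s['tcp_pos'],th,'dx',d@[np.cos(th),np.sin(th)],'dy',d@[np.sin(th),-np.cos(th)])
for f in('scene','side','wrist'): snap(f,f+'8')
# lid pose check from static views against lid-on-mat fit and expected seat
for f,w in(('scene8','scene0'),('side8','side0')):
    im=cv2.imread(f'pics/{f}.png').astype(int);b,g,rr=im[...,0],im[...,1],im[...,2]
    h=cv2.convexHull(np.array(sil(f,[.5537,.1835,.11]),np.float32));m0=np.zeros(im.shape[:2],np.uint8);cv2.fillConvexPoly(m0,h.round().astype(int),1)
    m=((rr>1.35*b)&(rr>1.25*g)&(rr<220)).astype(np.uint8)*cv2.dilate(m0,np.ones((9,9)))
    ys,xs=np.where(m);y0,x0=np.where(m0);print(f,len(xs),len(x0),xs.mean()-x0.mean(),ys.mean()-y0.mean(),ys.min()-y0.min(),ys.max()-y0.max(),xs.min()-x0.min())
E
```

```text
time: 10.57
tcp_pos: [0.5561, 0.1869, 0.152]
tcp_rot: [-0.003, 0.998, 0.058, -0.0]
contact_force: [-0.3, 0.0, -0.1]
grip_width: 0.085
finger_force: 0.0
time: 11.15
tcp_pos: [0.5572, 0.1864, 0.275]
tcp_rot: [-0.003, 0.998, 0.058, 0.002]
contact_force: [0.0, -0.3, -0.7]
grip_width: 0.085
finger_force: 0.0
time: 11.82
tcp_pos: [0.4892, 0.1784, 0.2719]
tcp_rot: [-0.003, 0.998, 0.058, -0.0]
contact_force: [0.0, -0.4, -0.2]
grip_width: -0.0001
finger_force: 0.0
[0.48919752 0.17838349 0.27192695] 0.11550757807791733 dx -0.0013775181529713093 dy -0.0019885194099372853
scene8 1282 1461 1.1690281163607779 1.0441211488295323 2 -1 1
side8 1211 1308 0.6534721222635653 1.058741606628331 2 0 0
```

The lid's silhouette matches the seated pose within about 1 px, and contact rose by 110.2 mm between mat and seat, so it is home. Now over the switch and down.

```bash
python3 nudge.py '[[[-0.0014, -0.002, 0, 0], [0, 0, 0.025, 0], [0, 0, 0.025, 0], [0, 0, 0.025, 0], [0, 0, 0.025, 0], [0, 0, 0.015, 0], [0, 0, 0, 0], [0, 0, 0, 0], [0, 0, 0, 0]]]'
python3 nudge.py '[[[0, 0, 0.003, 0], [0, 0, 0.003, 0], [0, 0, 0.003, 0], [0, 0, 0, 0], [0, 0, 0, 0]]]'
```

```text
time: 12.72
tcp_pos: [0.4875, 0.181, 0.1586]
tcp_rot: [-0.003, 0.998, 0.058, 0.001]
contact_force: [0.3, 0.0, 0.2]
grip_width: 0.0003
finger_force: 0.0
time: 13.13
tcp_pos: [0.4875, 0.1809, 0.1488]
tcp_rot: [-0.003, 0.998, 0.058, 0.0]
contact_force: [1.1, 0.8, 3.7]
grip_width: 0.0001
finger_force: 1.8
```

```bash
python3 nudge.py '[[[0, 0, 0.002, 0], [0, 0, 0.002, 0], [0, 0, 0.001, 0], [0, 0, 0.001, 0], [0, 0, 0, 0], [0, 0, 0, 0]]]'
python3 nudge.py '[[[0, 0, 0.001, 0], [0, 0, 0.001, 0], [0, 0, 0, 0], [0, 0, 0, 0]]]'
```

```text
time: 13.63
tcp_pos: [0.4875, 0.181, 0.1444]
tcp_rot: [-0.002, 0.998, 0.058, 0.001]
contact_force: [-4.6, -1.6, 18.3]
grip_width: -0.0001
finger_force: 9.3
time: 13.97
tcp_pos: [0.4876, 0.181, 0.1442]
tcp_rot: [-0.002, 0.998, 0.058, 0.001]
contact_force: [-12.2, -2.3, 33.5]
grip_width: 0.0
finger_force: 16.6
```

The end stop is reached: z stalls at 0.1443 while force climbs well past 8 N. I'll ease off slightly and hold.

```bash
Z='' ; python3 nudge.py '[[[0, 0, -0.0008, 0], [0, 0, 0, 0], [0, 0, 0, 0], [0, 0, 0, 0], [0, 0, 0, 0], [0, 0, 0, 0], [0, 0, 0, 0], [0, 0, 0, 0], [0, 0, 0, 0], [0, 0, 0, 0]]]'
python3 nudge.py '[[[0, 0, 0, 0], [0, 0, 0, 0], [0, 0, 0, 0], [0, 0, 0, 0], [0, 0, 0, 0], [0, 0, 0, 0], [0, 0, 0, 0], [0, 0, 0, 0], [0, 0, 0, 0], [0, 0, 0, 0]]]' | head -2
python3 nudge.py '[[[0, 0, 0, 0], [0, 0, 0, 0], [0, 0, 0, 0], [0, 0, 0, 0], [0, 0, 0, 0], [0, 0, 0, 0], [0, 0, 0, 0], [0, 0, 0, 0], [0, 0, 0, 0], [0, 0, 0, 0]]]' | head -2
python3 nudge.py '[[[0, 0, 0, 0], [0, 0, 0, 0], [0, 0, 0, 0], [0, 0, 0, 0], [0, 0, 0, 0], [0, 0, 0, 0], [0, 0, 0, 0], [0, 0, 0, 0], [0, 0, 0, 0], [0, 0, 0, 0]]]' | head -2
python3 nudge.py '[[[0, 0, 0, 0], [0, 0, 0, 0], [0, 0, 0, 0], [0, 0, 0, 0], [0, 0, 0, 0], [0, 0, 0, 0], [0, 0, 0, 0], [0, 0, 0, 0], [0, 0, 0, 0], [0, 0, 0, 0]]]'
python3 - <<'E'
from h import *
snap('scene','scene9');snap('side','side9')
for f in('scene','side'):  # lid moved since release?
    a,b=[cv2.imread(f'pics/{f}{k}.png').astype(int) for k in(8,9)]
    ms=[]
    for im in(a,b):
        m0=np.zeros(im.shape[:2],np.uint8);cv2.fillConvexPoly(m0,cv2.convexHull(np.array(sil(f+'8',[.5537,.1835,.11]),np.float32)).round().astype(int),1)
        m=(im[...,2]>1.35*im[...,0])&(im[...,2]>1.25*im[...,1])&(im[...,2]<220)&(cv2.dilate(m0,np.ones((9,9)))>0)
        ys,xs=np.where(m);ms.append((len(xs),xs.min(),xs.max(),ys.min(),ys.max()))
    print(f,ms)
E
```

```text
time: 14.8
tcp_pos: [0.4876, 0.181, 0.1443]
tcp_rot: [-0.002, 0.998, 0.058, 0.001]
contact_force: [-9.7, -1.8, 28.2]
grip_width: -0.0001
finger_force: 13.7
time: 15.63
tcp_pos: [0.4876, 0.181, 0.1443]
time: 16.47
tcp_pos: [0.4876, 0.181, 0.1443]
time: 17.3
tcp_pos: [0.4876, 0.181, 0.1443]
time: 18.13
tcp_pos: [0.4876, 0.181, 0.1443]
tcp_rot: [-0.002, 0.998, 0.058, 0.001]
contact_force: [-8.7, -2.6, 27.8]
grip_width: -0.0002
finger_force: 13.7
scene [(1282, np.int64(371), np.int64(414), np.int64(202), np.int64(242)), (1300, np.int64(371), np.int64(414), np.int64(202), np.int64(242))]
side [(1211, np.int64(304), np.int64(346), np.int64(216), np.int64(255)), (1216, np.int64(304), np.int64(346), np.int64(216), np.int64(255))]
```

The lid hasn't moved and the switch has been held for over 4 s, so I'm handing in.

```bash
python3 -c "
from bench import r
print(r.job_done())"
```

```text
the job is handed in; nothing more can be done
None
```

I handed the job in with the lid seated on the grinder and released, and the fingers still holding the switch at its end stop after more than 4 s; the arm never came near the spool, jar or stacker, and the judge returned no verdict.

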